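# Open the long sliding-lid battery box

### The arm

A 6-joint arm with a two-finger parallel gripper is mounted at the origin on the work surface. World frame = base frame: x ahead of the robot, y to its left, z up, the work surface at z = 0. Lengths are in m, angles in rad, forces in N, time in s.
With the tool pointing down it reaches from about 0.25 to 0.8 m from the base axis. Payload 8.5 kg.
Tool frame: the origin (TCP) lies at the very end of the fingers, on their centre line; the grasp point (between the pads) lies 19 mm behind it; z points along the fingers, y is the direction in which the jaws open and shut (so a half turn about z gives the same grasp; the last joint's range is limited). The gripper opens to 85 mm and grips with 20 to 120 N. Pads are 22 mm wide; open, the fingers measure 114 mm over their backs; the gripper's body (76 mm by 85 mm) begins 54 mm behind the grasp point. The pads swing forward as they close: fully open they stand 13 mm farther back than shut.
Start: joints at [-1.296, 0.238, -0.013, 1.319, 0, 1.571], TCP at [0.142, -0.505, 0.231] pointing down, gripper open.
Joint ranges: [-2.66, 2.66], [-1.03, 1.9], [-1.14, 1.46], [-1.82, 2.27], [-1.45, 1.34], [-3.14, 3.14]. Speed limits (rad/s): [2.22, 2.22, 2.79, 3.14, 3.14, 3.14].

### API

Orientations are given as a unit quaternion [x, y, z, w].
In Python, from cell import * gives the robot as it stands.
- The arm moves only by the tool apply_moves, never from a script. Its argument "deltas" is a list that holds one entry, the list of rows, each a list of 5 numbers: the shift along the tool's x, y, z in m, then the turn about the tool's z in degrees, then the closure in counts, from 0 (fully open) to 255 (shut). A call has exactly 8 rows; each row is the pose to reach, as a shift and turn from the pose commanded when the call began, along the tool's axes at that moment; what a row does not reach only later rows make up. A row lasts 1/12 s, in which the tool goes at most 41.7 mm and 7.16 degrees, less where a joint would pass 70% of its speed; a pose out of reach is approached as far as the arm can. A call with a gripper value outside its range is refused whole. The fingers move at their own pace and stop on an object; the grip force is fixed at half the most. Time passes only in rows, so rows that repeat a pose let the fingers close, or fill a call up. It gives the time, the measured TCP pose, the force and the opening at its end, in the units of the state.
- read_state(): the state, without advancing time (a new reading comes with each control period).
- read_camera(name): name is "scene" or "top" or "wrist"; returns (picture, depth): 400x640x3 uint8, red, green, blue; 400x640 float32, m along the optical axis (not along the pixel's ray), 0 where there is no reading.
- camera_info(name): a dict with "fx", "fy", "cx", "cy" (pixels), "R" (3x3) and "t" (3): a world point X has camera coordinates R X + t; the wrist camera has in their place "hand_eye" (4x4, takes a point from camera to tool coordinates, whose origin is the TCP and whose axes are the flange's). Camera axes: x right, y down, z forward; pixel columns grow to the right and rows downward; lengths in m; the calibration is good to about 2 mm. A picture is of the moment at which its call begins: read the wrist's pose just before it. camera_info takes no time and is no camera call.
- finish_job(): hands the job in, once; it reports no verdict.
Trained networks look in the newest picture that a camera, given by its name, has taken for a name from the list of things; names that differ only in an ending like _2 or _b are one class to them, and where a whole thing is asked for, a point or a joint stands for the part that bears it (a point fixed in the world has none). Each returns a list of dicts, best first, with "score" (0 to 1); they miss things now and then, are a little off and sometimes report something else, mostly with a low value. They report only what shows in the picture. A call takes as long as a camera call. They do not tell look-alikes from the thing itself.
- trace(camera, thing): "pixels" (400x640 bool, what is visible of it) and "uv" ([column, row] in pixels, amid what is visible of it).
The state is a dict: "time": time; "q": joint angles; "joint_vel": joint speeds; "joint_torque": joint torques, N m; "ee_pos": TCP position; "ee_rot": TCP orientation; "ft_force": force on the tool from outside, world axes, zero at the start; "moment": the same for the moment, N m; "grip_width": finger opening in m.
Only numpy, scipy, OpenCV 4.12 (cv2) and the standard library are available. Lean on these libraries where they do the work, as an engineer would, in place of code of your own. Each camera call takes 0.05 s, during which the arm holds its last target. There are 200 camera calls.

### The job

Open the longer of the two plywood boxes, where the spare batteries are kept: raise its lid's knob end over the stop lip, slide the lid out past the lip until its rear end is clear of the grooves, and lay the lid gently, flat and knob up, in the middle of the round cork mat. Leave the shorter box shut, and let go of the lid.

Things in the scene. Friction and masses are not known exactly. Their poses are not given: they have to be found in the camera images.
- battery_box: Longer plywood box, fixed, 176 (x) x 90 x 60 mm high, origin centre of underside, yaw within 20 deg of 0. Ledge under lid at z 44. Stop lip across the -x end (robot side; the lid leaves over it): x -88 to -82, top z 51. Side guides to z 50, 1.5 mm play a side. Rear rails x 20 to 88, z 55.5 to 60, over the lid's edges: level it rises only 5.5; tilted, rear on ledge, its front edge can rise 14.
- battery_lid: Loose wooden lid of the longer box: panel 160 (x) x 74 x 6 mm, 45 g, origin centre of its underside. Upright square knob 18 x 18 x 26 mm tall at x -58, y 0 (22 mm from the front, -x, edge), top at z 32. Shut: origin 44 mm above the box's, axes parallel, rear 60 mm in the grooves. After 62 mm of travel to -x it is out of the grooves and lifts freely; held by the knob its rear may sag.
- mat: Round cork mat, 230 mm across, 5 mm thick, fixed to the table; origin at the centre of its underside. The long box, the short box and the mat stand side by side (left, middle, right in any order). Low things may lie in front of them, taller ones beyond and at the sides.
- small_lid: Lid of the shorter box (fixed plywood box 120 x 90 x 60 mm of the same make, to be left shut): panel 104 x 74 x 6 mm with the same knob, 18 x 18 x 26 mm tall, at x -30 mm; origin at the centre of the panel's underside, 44 mm above the table.
Mind the look-alikes: they are no part of the job. Leave any black look-alike of the battery_lid alone.

How it is judged:
On the way, in this order (a step that is already met when the one before it is completed fails the run):
1. the long lid's knob end is up over the stop lip, its rear end still in the grooves (angle between battery_lid's own z axis and vertical above 0.02 rad and x of battery_lid in the frame of battery_box between -0.06 and -0.006 m), for 0.1 s.
2. the long lid has slid out over the lip, clear of the grooves (x of battery_lid in the frame of battery_box below -0.062 m), for 0.1 s.
At the end, for the whole second after the job is handed in: The long lid lies still, flat (within 6 degrees) and knob up on the cork mat, its centre within 30 mm of the mat's centre, in any direction, and released; the short box's lid is within 15 mm of where it was (horizontal distance between battery_lid and mat below 0.03 m and z of battery_lid in the frame of mat below 0.012 m and angle between battery_lid's own z axis and vertical below 0.1 rad and linear speed of battery_lid below 0.02 m/s and distance of small_lid from where it was at the start of the episode below 0.015 m); the robot touches nothing.
It fails at once if the shorter box's lid is moved (more than 15 mm) (distance of small_lid from where it was at the start of the episode above 0.015 m).
It fails at once if the lid is dropped or slammed onto the mat (falling from more than about 20 mm) (linear speed of battery_lid above 0.6 m/s and horizontal distance between battery_lid and mat below 0.11 m and height (world z) of battery_lid below 0.03 m).
It also fails if it takes over 48 s, if anything falls off the work surface, if the arm or the gripper's body presses on something with over 40 N, if the wrist force passes 120 N, or if a joint passes its speed limit or range.

## Working session

There is one attempt and no reset: what is moved stays moved. The work goes in short steps, Python scripts to look and compute and a tool call to move; the robot and the scene stay as the last step left them, time stands still between calls to the robot, and variables do not carry over. Pictures are saved under pics/ and viewed, about 8 in all and at most 12, crops included, and the job is handed in when it is done.

Besides the shell and the picture viewer there is one more tool, called after "Request:" in YAML: its name, and indented under it one key for each argument. apply_moves: Moves the arm, as the interface text tells. Its arguments: {"type":"object","properties":{"deltas":{"type":"array","items":{"type":"array","items":{"type":"array","items":{"type":"number"}}}}},"required":["deltas"]}

```bash
mkdir -p pics; ls; python3 - <<'E'
from cell import *
import cv2,numpy as np
s=read_state();print(s['time'],s['ee_pos'],s['ee_rot'],s['grip_width'])
for c in ['top','scene']:
    im,d=read_camera(c);cv2.imwrite(f'pics/{c}0.png',im[:,:,::-1]);np.savez(f'pics/{c}0.npz',im=im,d=d)
    ci=camera_info(c);K=np.array(ci['R']);t=np.array(ci['t']);print(c,ci['fx'],(-K.T@t).round(3),K.round(3).tolist())
    for th in ['battery_box','battery_lid','mat','small_lid']:
        for r in trace(c,th):
            m=r['pixels'];v,u=np.nonzero(m&(d>0));z=d[v,u]
            P=np.c_[(u-ci['cx'])/ci['fx']*z,(v-ci['cy'])/ci['fy']*z,z];W=(P-t)@K
            rc=cv2.minAreaRect(W[:,:2].astype(np.float32)*1000) if len(W) else None
            print(c,th,round(r['score'],2),np.round(r['uv']),m.sum(),np.median(W,0).round(3) if len(W) else None,np.round(rc[0]) if rc else '',np.round(rc[1]) if rc else '',rc[2] if rc else '')
E
```

```text
pics
0.0 [ 0.14234482 -0.50488649  0.23067709] [ 9.90573699e-01  1.36978915e-01 -1.04838376e-04 -7.15999683e-04] 0.08545341200390368
top 398.9822625386051 [0.35  0.031 0.832] [[-0.028, -1.0, 0.002], [-0.982, 0.027, -0.19], [0.189, -0.007, -0.982]]
top battery_box 0.57 [343. 112.] 1539 [ 0.663 -0.016  0.051] [674. -19.] [209.  97.] 2.868717908859253
top battery_lid 0.79 [330. 126.] 2396 [ 0.65  -0.016  0.05 ] [660. -16.] [163.  74.] 3.202390670776367
top battery_lid 0.75 [160. 262.] 2997 [0.383 0.337 0.006] [384. 339.] [ 79. 164.] 13.058730125427246
top mat 0.57 [437. 148.] 8413 [ 0.609 -0.249  0.005] [ 613. -249.] [227. 229.] 41.917179107666016
top small_lid 0.74 [185. 150.] 1543 [0.61  0.279 0.05 ] [618. 281.] [110.  73.] 11.866639137268066
scene 385.55100069086114 [0.964 0.705 0.641] [[-0.829, 0.56, -0.016], [0.332, 0.468, -0.819], [-0.451, -0.684, -0.574]]
scene battery_box 0.86 [254. 233.] 1843 [0.689 0.026 0.039] [644. -49.] [209. 161.] 2.5867364406585693
scene battery_lid 0.9 [262. 215.] 966 [ 0.65  -0.015  0.051] [657. -18.] [ 78. 161.] 88.61893463134766
scene battery_lid 0.61 [445. 267.] 1707 [0.388 0.345 0.007] [384. 339.] [ 77. 158.] 12.841763496398926
scene mat 0.92 [240. 187.] 2418 [ 0.616 -0.237  0.005] [ 611. -244.] [226. 221.] 86.61124420166016
scene small_lid 0.86 [347. 282.] 1190 [0.61  0.282 0.051] [593. 276.] [159.  78.] 12.900854110717773
```

View pics/top0.png

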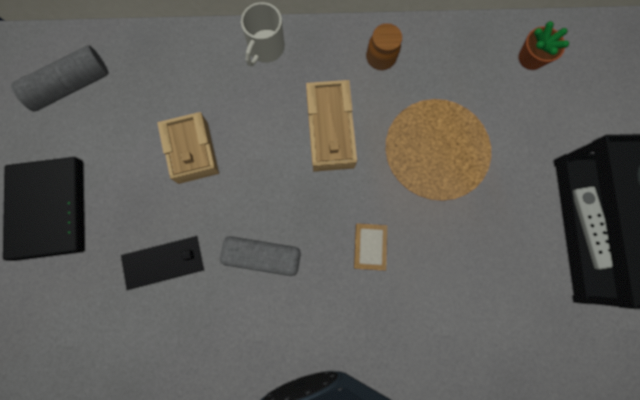

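View pics/scene0.png

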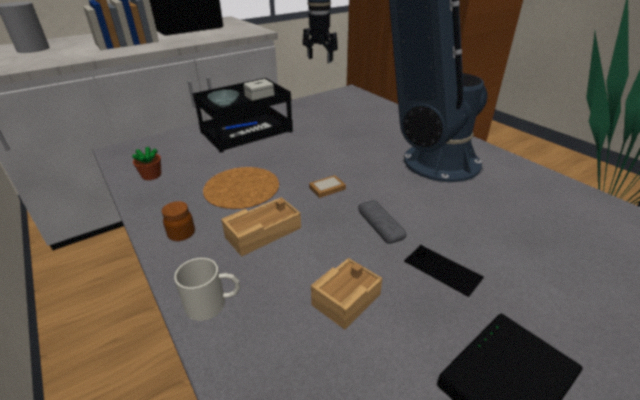

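The long plywood box is at top (331,125) and the short one at (186,148), with the mat at (438,148). The battery_lid candidates are (330,126), wooden and inside the long box, and (160,262), a black plate on the table. The wooden one fits. I'll confirm it in a crop and measure the knob.

```bash
cat > h.py <<'E'
from cell import *
import cv2,numpy as np
from scipy.spatial.transform import Rotation as Ro
def cloud(c,d,s=None):
    ci=camera_info(c);v,u=np.mgrid[:400,:640]
    P=np.stack([(u-ci['cx'])/ci['fx']*d,(v-ci['cy'])/ci['fy']*d,d],-1)
    if c=='wrist':
        H=np.array(ci['hand_eye']);P=P@H[:3,:3].T+H[:3,3]
        W=P@Ro.from_quat(s['ee_rot']).as_matrix().T+s['ee_pos']
    else: W=(P-np.array(ci['t']))@np.array(ci['R'])
    W[d<=0]=np.nan
    return W
def rect(W,m):
    p=W[m][:,:2];r=cv2.minAreaRect(p.astype(np.float32)*1000);return np.round(r[0],1),np.round(r[1],1),round(r[2],1),np.round(np.median(W[m],0),4),m.sum()
E
python3 - <<'E'
from h import *
for c in ['top','scene']:
    f=np.load(f'pics/{c}0.npz');W=cloud(c,f['d']);x,y,z=np.moveaxis(W,-1,0)
    roi=(x>.54)&(x<.78)&(abs(y+.016)<.07)
    print(c,'knob',rect(W,roi&(z>.062)&(x<.63)))
    print(c,'rails',rect(W,roi&(z>.056)&(x>.64)))
    print(c,'box',rect(W,roi&(z>.03)))
    roi=(x>.5)&(x<.72)&(y<-.12)&(y>-.38)
    print(c,'mat',rect(W,roi&(z>.003)&(z<.009)&(np.hypot(x-.612,y+.247)<.13)))
f=np.load('pics/top0.npz')['im'];a=f[60:190,140:370,::-1];b=f[225:300,110:210,::-1]
a=cv2.resize(a,None,fx=3,fy=3,interpolation=3);b=cv2.resize(b,None,fx=2,fy=2)
a[240:240+150,210:410]=b[:150];cv2.imwrite('pics/crop.png',a)
ci=camera_info('wrist');print(np.round(ci['hand_eye'],3).tolist(),ci['fx'])
E
```

```text
top knob (array([600.9, -19.5]), array([17.8, 17.8]), 89.3, array([ 0.5992, -0.0187,  0.0758]), np.int64(97))
top rails (array([712.6, -13.7]), array([70. , 90.3]), 2.9, array([ 0.7178, -0.0124,  0.0602]), np.int64(616))
top box (array([658.6, -16.5]), array([178.1,  90.4]), 3.0, array([ 0.6563, -0.0164,  0.0505]), np.int64(3729))
top mat (array([ 610.2, -248.3]), array([219.7, 244.4]), 1.0, array([ 0.6083, -0.2484,  0.0054]), np.int64(7856))
scene knob (array([600.4, -18.1]), array([18.5, 20.7]), 3.0, array([ 0.6025, -0.0126,  0.0741]), np.int64(66))
scene rails (array([711.5, -13.6]), array([69.3, 94.9]), 3.7, array([0.7168, 0.0063, 0.0602]), np.int64(359))
scene box (array([657.6, -15.8]), array([177.8,  96.2]), 2.6, array([ 0.6698, -0.0038,  0.0506]), np.int64(2109))
scene mat (array([ 609.8, -249.5]), array([234.8, 219.1]), 89.6, array([ 0.6164, -0.2393,  0.0056]), np.int64(2362))
[[0.0, -0.947, -0.322, 0.083], [1.0, 0.0, 0.001, 0.0], [-0.001, -0.322, 0.947, -0.143], [0.0, 0.0, 0.0, 1.0]] 321.158861523187
```

View pics/crop.png

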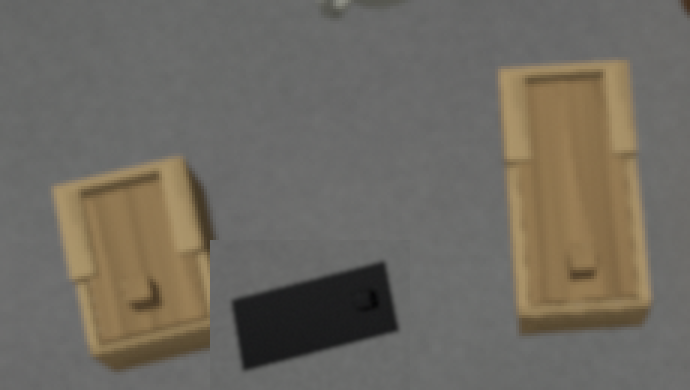

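The crop shows plain wooden lids in both boxes. The right-hand box is the longer one (knob at top (333,149)), and the inset plate is the black look-alike, so the target is confirmed. I'm moving towards a hover over the knob.

Request:
apply_moves:
  deltas:
    - [[0.034, -0.02, 0, 0, 0], [0.068, -0.041, 0, 0, 0], [0.102, -0.061, 0, 0, 0], [0.136, -0.081, 0, 0, 0], [0.17, -0.102, 0, 0, 0], [0.204, -0.122, 0, 0, 0], [0.238, -0.142, 0, 0, 0], [0.272, -0.163, 0, 0, 0]]

```text
time: 1.17
ee_pos: [0.361, -0.2731, 0.2316]
ee_rot: [0.991, 0.137, 0.0, 0.0]
ft_force: [0.6, -0.8, 0.2]
grip_width: 0.0854
```

Request:
apply_moves:
  deltas:
    - [[0.034, -0.02, 0.01, 1.6, 0], [0.068, -0.041, 0.02, 3.2, 0], [0.102, -0.061, 0.03, 4.8, 0], [0.136, -0.081, 0.04, 6.4, 0], [0.17, -0.102, 0.05, 8, 0], [0.204, -0.122, 0.06, 9.6, 0], [0.238, -0.142, 0.07, 11.2, 0], [0.272, -0.163, 0.08, 12.7, 0]]

```text
time: 1.83
ee_pos: [0.5787, -0.0422, 0.1509]
ee_rot: [1.0, 0.026, 0.0, 0.0]
ft_force: [1.4, -0.7, 0.1]
grip_width: 0.0855
```

```bash
cat >> h.py <<'E'
def go(target,yaw,s=None):
    s=s or read_state();R=Ro.from_quat(s['ee_rot']).as_matrix()
    y=np.degrees(np.arctan2(R[1,0],R[0,0]))
    print('t',round(s['time'],2),'pos',np.round(s['ee_pos'],4),'yaw',round(y,2),'F',np.round(s['ft_force'],1),'w',round(s['grip_width'],4))
    print('delta tool',np.round(R.T@(np.array(target)-s['ee_pos']),4),'turn',round(y-yaw,2))
E
python3 - <<'E'
from h import *
s=read_state();im,d=read_camera('wrist');W=cloud('wrist',d,s);x,y,z=np.moveaxis(W,-1,0)
cv2.imwrite('pics/w1.png',im[:,:,::-1])
roi=(x>.54)&(x<.78)&(abs(y+.016)<.07)
for n,m in [('knob',roi&(z>.066)&(x<.63)),('rails',roi&(z>.056)&(x>.64)),('box',roi&(z>.03)&(z<.08))]:
    if m.sum(): print(n,rect(W,m))
go([.6007,-.0194,.054],3)
E
```

```text
knob (array([587.9, -26.6]), array([ 43.8, 119.3]), 3.5, array([ 0.5886, -0.0106,  0.2253]), np.int64(27697))
rails (array([694.9, -14.8]), array([35.8, 90.4]), 3.0, array([0.6953, 0.0128, 0.06  ]), np.int64(3240))
box (array([642.1, -17.4]), array([145.7,  90.4]), 2.9, array([ 0.6537, -0.0172,  0.0502]), np.int64(25685))
t 1.88 pos [ 0.5826 -0.0375  0.1485] yaw 3.04 F [ 3.4  3.  -0.7] w 0.0852
delta tool [ 0.0189 -0.0169  0.0945] turn 0.04
```

Request:
apply_moves:
  deltas:
    - [[0.008, -0.007, 0.01, 0, 0], [0.016, -0.014, 0.025, 0, 40], [0.022, -0.02, 0.04, 0, 80], [0.022, -0.02, 0.046, 0, 80], [0.022, -0.02, 0.046, 0, 80], [0.022, -0.02, 0.046, 0, 80], [0.022, -0.02, 0.046, 0, 80], [0.022, -0.02, 0.046, 0, 80]]

```text
time: 2.55
ee_pos: [0.5987, -0.0234, 0.1064]
ee_rot: [1.0, 0.026, 0.001, 0.0]
ft_force: [-0.7, -0.4, -0.7]
grip_width: 0.0587
```

```bash
python3 - <<'E'
from h import *
s=read_state();im,d=read_camera('wrist');W=cloud('wrist',d,s);x,y,z=np.moveaxis(W,-1,0)
cv2.imwrite('pics/w2.png',im[:,:,::-1])
roi=(x>.57)&(x<.78)&(abs(y+.016)<.07)
for n,m in [('knob',roi&(z>.066)&(z<.08)&(x<.63)),('rails',roi&(z>.056)&(x>.64)),('box',roi&(z>.03)&(z<.065))]:
    if m.sum(): print(n,rect(W,m))
go([.6007,-.0194,.054],3)
E
```

```text
knob (array([600.7, -19.4]), array([18. , 17.6]), 3.0, array([ 0.6025, -0.0194,  0.0757]), np.int64(948))
rails (array([700.5, -14.5]), array([46.6, 90.4]), 3.0, array([0.7019, 0.0125, 0.06  ]), np.int64(6183))
box (array([647.6, -17.2]), array([157.2,  90.6]), 2.9, array([ 0.666 , -0.0165,  0.0502]), np.int64(37312))
t 2.6 pos [ 0.5987 -0.0233  0.1064] yaw 3.0 F [-0.3  0.6 -0.3] w 0.0586
delta tool [ 0.0021 -0.0038  0.0524] turn 0.0
```

View pics/w2.png

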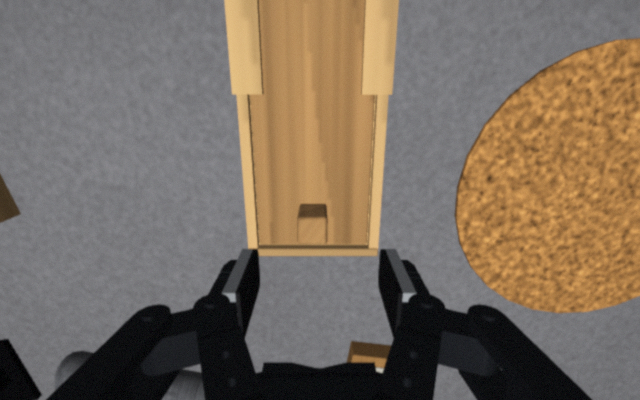

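The wrist view shows the knob at (312,222), in line with the open jaws, and all three cameras agree on it to 1 mm. I'm descending and closing.

Request:
apply_moves:
  deltas:
    - [[0.002, -0.004, 0.0, 0, 80], [0.002, -0.004, 0.015, 0, 80], [0.002, -0.004, 0.03, 0, 80], [0.002, -0.004, 0.042, 0, 80], [0.002, -0.004, 0.05, 0, 80], [0.002, -0.004, 0.051, 0, 80], [0.002, -0.004, 0.051, 0, 80], [0.002, -0.004, 0.051, 0, 80]]

```text
time: 3.27
ee_pos: [0.6007, -0.0186, 0.055]
ee_rot: [1.0, 0.027, 0.0, -0.0]
ft_force: [0.5, -0.7, 0.7]
grip_width: 0.0585
```

Request:
apply_moves:
  deltas:
    - [[0, 0, 0, 0, 160], [0, 0, 0, 0, 200], [0, 0, 0, 0, 255], [0, 0, 0, 0, 255], [0, 0, 0, 0, 255], [0, 0, 0, 0, 255], [0, 0, 0, 0, 255], [0, 0, 0, 0, 255]]

```text
time: 3.93
ee_pos: [0.6006, -0.0186, 0.055]
ee_rot: [1.0, 0.027, 0.001, -0.0]
ft_force: [-0.8, 0.3, 6.4]
grip_width: 0.0169
```

Request:
apply_moves:
  deltas:
    - [[0, 0, -0.002, 0, 255], [0, 0, -0.004, 0, 255], [0, 0, -0.006, 0, 255], [0, 0, -0.008, 0, 255], [0, 0, -0.01, 0, 255], [0, 0, -0.011, 0, 255], [0, 0, -0.011, 0, 255], [0, 0, -0.011, 0, 255]]

```text
time: 4.6
ee_pos: [0.6004, -0.0186, 0.065]
ee_rot: [1.0, 0.027, -0.0, -0.0]
ft_force: [5.4, 0.0, -7.2]
grip_width: 0.0163
```

```bash
cat >> h.py <<'E'
def lidpose(roi_c,knob_z=None,r=.13):
    """plane fit of the lid from traced pixels in the top and scene views"""
    for c in ['top','scene']:
        im,d=read_camera(c);W=cloud(c,d)
        for k in trace(c,'battery_lid'):
            m=k['pixels']&np.isfinite(W[...,0])&(np.hypot(W[...,0]-roi_c[0],W[...,1]-roi_c[1])<r)
            if m.sum()<150: continue
            P=W[m];
            for _ in range(6):
                o=np.median(P,0);A=np.c_[P[:,:2]-o[:2],np.ones(len(P))];q=np.linalg.lstsq(A,P[:,2],rcond=None)[0]
                e=P[:,2]-A@q;P=P[abs(e)<max(.003,np.median(abs(e))*2)]
            r_=cv2.minAreaRect(P[:,:2].astype(np.float32)*1000)
            print(c,'s',round(k['score'],2),'n',len(P),'slope x,y',q[:2].round(3),'z@med',round(q[2],4),'med',o.round(4),'rect',np.round(r_[0],1),np.round(r_[1],1),round(r_[2],1))
        cv2.imwrite('pics/last_%s.png'%c,im[:,:,::-1])
E
python3 - <<'E'
from h import *
go([.6,0,0],3); lidpose([.655,-.016])
E
```

```text
t 4.6 pos [ 0.6004 -0.0186  0.065 ] yaw 3.05 F [ 5.4  0.  -7.2] w 0.0163
delta tool [ 0.0006 -0.0186  0.065 ] turn 0.05
scene s 0.65 n 914 slope x,y [-0.054 -0.005] z@med 0.0573 med [ 0.656  -0.0119  0.0573] rect [656.2 -14. ] [157.5  74.5] 3.0
```

Request:
apply_moves:
  deltas:
    - [[-0.002, 0, 0, 0, 255], [-0.005, 0, 0, 0, 255], [-0.008, 0, 0, 0, 255], [-0.011, 0, 0, 0, 255], [-0.014, 0, 0, 0, 255], [-0.017, 0, 0, 0, 255], [-0.02, 0, 0, 0, 255], [-0.022, 0, 0, 0, 255]]

```text
time: 5.47
ee_pos: [0.5778, -0.0198, 0.0655]
ee_rot: [1.0, 0.027, -0.0, -0.0]
ft_force: [1.6, 0.2, -4.1]
grip_width: 0.0166
```

```bash
python3 - <<'E'
from h import *
go([.6,0,0],3); lidpose([.635,-.017])
E
```

```text
t 5.47 pos [ 0.5778 -0.0198  0.0655] yaw 3.04 F [ 1.6  0.2 -4.1] w 0.0166
delta tool [ 0.0233 -0.0186  0.0655] turn 0.04
scene s 0.92 n 929 slope x,y [-0.045 -0.011] z@med 0.0579 med [ 0.6373 -0.0114  0.058 ] rect [633.9 -15.7] [160.6  75.2] 2.9
```

The tilt is 0.045 rad with 22 mm of travel and the lip is cleared, so I'm continuing the slide.

Request:
apply_moves:
  deltas:
    - [[-0.003, 0, 0, 0, 255], [-0.007, 0, 0, 0, 255], [-0.011, 0, -0.0005, 0, 255], [-0.015, 0, -0.001, 0, 255], [-0.019, 0, -0.001, 0, 255], [-0.023, 0, -0.0015, 0, 255], [-0.027, 0, -0.002, 0, 255], [-0.03, 0, -0.002, 0, 255]]

```text
time: 6.33
ee_pos: [0.5478, -0.0214, 0.0674]
ee_rot: [1.0, 0.027, -0.0, -0.0]
ft_force: [1.5, 0.4, -3.9]
grip_width: 0.0167
```

Request:
apply_moves:
  deltas:
    - [[-0.003, 0, 0, 0, 255], [-0.006, 0, 0, 0, 255], [-0.01, 0, 0, 0, 255], [-0.014, 0, 0, 0, 255], [-0.018, 0, 0, 0, 255], [-0.022, 0, 0, 0, 255], [-0.025, 0, 0, 0, 255], [-0.025, 0, 0, 0, 255]]

```text
time: 7.0
ee_pos: [0.5227, -0.0227, 0.0674]
ee_rot: [1.0, 0.027, -0.0, -0.0]
ft_force: [-1.0, -0.7, -0.7]
grip_width: 0.017
```

```bash
python3 - <<'E'
from h import *
go([.6,0,0],3); lidpose([.58,-.02])
E
```

```text
t 7.0 pos [ 0.5227 -0.0227  0.0674] yaw 3.04 F [-1.  -0.7 -0.7] w 0.017
delta tool [ 0.0785 -0.0186  0.0674] turn 0.04
scene s 0.64 n 930 slope x,y [-0.04   0.004] z@med 0.0599 med [ 0.5929 -0.0127  0.06  ] rect [581.3 -19.3] [157.9  77.7] 2.5
```

Forces are near zero and the lid is about 77 mm out with 0.04 rad of sag, so it is clear of the grooves. Next I'll lift and carry it.

Request:
apply_moves:
  deltas:
    - [[0, 0, -0.006, 0, 255], [0, 0, -0.016, 0, 255], [0, 0, -0.028, 0, 255], [0, 0, -0.04, 0, 255], [0, 0, -0.052, 0, 255], [0, 0, -0.062, 0, 255], [0, 0, -0.068, 0, 255], [0, 0, -0.07, 0, 255]]

```text
time: 7.87
ee_pos: [0.5241, -0.0227, 0.1388]
ee_rot: [1.0, 0.027, 0.001, 0.0]
ft_force: [0.5, 1.1, -1.6]
grip_width: 0.0168
```

Request:
apply_moves:
  deltas:
    - [[0, 0.006, 0, 0, 255], [0.002, 0.02, 0, 0, 255], [0.004, 0.038, 0, 0, 255], [0.006, 0.056, 0, 0, 255], [0.008, 0.074, 0, 0, 255], [0.009, 0.09, 0, 0, 255], [0.01, 0.106, 0, 0, 255], [0.011, 0.12, 0, 0, 255]]

```text
time: 8.53
ee_pos: [0.5403, -0.1433, 0.1365]
ee_rot: [1.0, 0.026, -0.001, -0.0]
ft_force: [0.3, 0.3, -0.9]
grip_width: 0.0167
```

Request:
apply_moves:
  deltas:
    - [[0.001, 0.016, 0, 0, 255], [0.002, 0.034, 0, 0, 255], [0.003, 0.052, 0, 0, 255], [0.004, 0.07, 0, 0, 255], [0.005, 0.086, 0, 0, 255], [0.006, 0.1, 0, 0, 255], [0.007, 0.109, 0, 0, 255], [0.007, 0.111, 0, 0, 255]]

```text
time: 9.2
ee_pos: [0.5538, -0.254, 0.1369]
ee_rot: [1.0, 0.026, -0.0, 0.0]
ft_force: [-1.1, -0.6, -0.4]
grip_width: 0.0168
```

```bash
python3 - <<'E'
from h import *
go([.553,-.252,.017],3); lidpose([.605,-.25])
E
```

```text
t 9.2 pos [ 0.5538 -0.254   0.1369] yaw 2.97 F [-1.1 -0.6 -0.4] w 0.0168
delta tool [-0.0007 -0.002   0.1199] turn -0.03
top s 0.83 n 1815 slope x,y [-0.041  0.012] z@med 0.1287 med [ 0.6296 -0.238   0.1288] rect [ 611.5 -250.5] [160.4  75.9] 2.5
scene s 0.95 n 662 slope x,y [-0.043 -0.004] z@med 0.1294 med [ 0.6215 -0.2422  0.1294] rect [ 610.7 -248.6] [160.5  79.2] 2.6
```

View pics/last_scene.png

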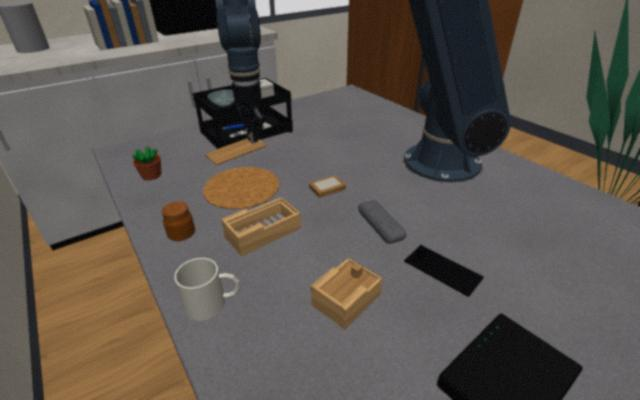

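The lid hangs over the mat (scene (235,150)), the long box is open with batteries showing, and the short box is shut. The lid centre measures within 2 mm of the mat's centre. I'm lowering it slowly.

Request:
apply_moves:
  deltas:
    - [[0, -0.001, 0.008, 0, 255], [0, -0.002, 0.022, 0, 255], [0, -0.002, 0.038, 0, 255], [0, -0.002, 0.054, 0, 255], [0, -0.002, 0.07, 0, 255], [0, -0.002, 0.082, 0, 255], [0, -0.002, 0.091, 0, 255], [0, -0.002, 0.095, 0, 255]]

```text
time: 10.07
ee_pos: [0.5528, -0.2494, 0.0407]
ee_rot: [1.0, 0.027, -0.001, -0.001]
ft_force: [-0.1, -0.3, 0.1]
grip_width: 0.0168
```

Request:
apply_moves:
  deltas:
    - [[0, 0, 0.003, 0, 255], [0, 0, 0.007, 0, 255], [0, 0, 0.011, 0, 255], [0, 0, 0.014, 0, 255], [0, 0, 0.017, 0, 255], [0, 0, 0.02, 0, 255], [0, 0, 0.022, 0, 255], [0, 0, 0.022, 0, 255]]

```text
time: 10.73
ee_pos: [0.5535, -0.2505, 0.0202]
ee_rot: [1.0, 0.026, 0.0, -0.0]
ft_force: [-1.7, -0.4, 2.2]
grip_width: 0.0168
```

```bash
python3 - <<'E'
from h import *
go([.553,-.252,.017],3); lidpose([.605,-.25])
E
```

```text
t 10.73 pos [ 0.5535 -0.2505  0.0202] yaw 3.04 F [-1.7 -0.4  2.2] w 0.0168
delta tool [-0.0006  0.0015  0.0032] turn 0.04
top s 0.55 n 1396 slope x,y [-0.035  0.008] z@med 0.0128 med [ 0.6403 -0.244   0.013 ] rect [ 611.4 -247.3] [160.  75.] 2.9
scene s 0.88 n 646 slope x,y [-0.031 -0.005] z@med 0.0135 med [ 0.6203 -0.2399  0.0135] rect [ 610.5 -246.5] [159.3  78.3] 3.1
```

Request:
apply_moves:
  deltas:
    - [[0, 0, 0.001, 0, 255], [0, 0, 0.002, 0, 255], [0, 0, 0.003, 0, 255], [0, 0, 0.004, 0, 255], [0, 0, 0.0045, 0, 255], [0, 0, 0.0045, 0, 255], [0, 0, 0.0045, 0, 255], [0, 0, 0.0045, 0, 255]]

```text
time: 11.6
ee_pos: [0.5535, -0.2505, 0.0162]
ee_rot: [1.0, 0.027, 0.0, 0.0]
ft_force: [-3.4, -0.2, 8.3]
grip_width: 0.0167
```

```bash
python3 - <<'E'
from h import *
go([.553,-.252,.016],3); lidpose([.605,-.25])
E
```

```text
t 11.6 pos [ 0.5535 -0.2505  0.0162] yaw 3.04 F [-3.4 -0.2  8.3] w 0.0167
delta tool [-0.0006  0.0015  0.0002] turn 0.04
top s 0.84 n 1369 slope x,y [-0.005  0.012] z@med 0.0113 med [ 0.641  -0.2422  0.0113] rect [ 612.5 -247.3] [160.8  74.8] 3.3
scene s 0.9 n 624 slope x,y [-0.003 -0.   ] z@med 0.0114 med [ 0.6228 -0.2404  0.0114] rect [ 613.5 -245.3] [157.1  76.2] 2.1
```

The lid is flat on the mat. I'm releasing it and retreating straight up.

Request:
apply_moves:
  deltas:
    - [[0, 0, 0, 0, 200], [0, 0, 0, 0, 150], [0, 0, 0, 0, 100], [0, 0, 0, 0, 80], [0, 0, 0, 0, 80], [0, 0, 0, 0, 80], [0, 0, 0, 0, 80], [0, 0, 0, 0, 80]]

```text
time: 12.47
ee_pos: [0.5535, -0.2504, 0.0157]
ee_rot: [1.0, 0.027, -0.0, -0.0]
ft_force: [0.3, -0.1, -0.1]
grip_width: 0.0586
```

Request:
apply_moves:
  deltas:
    - [[0, 0, -0.004, 0, 80], [0, 0, -0.012, 0, 80], [0, 0, -0.025, 0, 80], [0, 0, -0.042, 0, 80], [0, 0, -0.062, 0, 80], [0, 0, -0.085, 0, 80], [0, 0, -0.11, 0, 80], [0, 0, -0.135, 0, 80]]

```text
time: 13.13
ee_pos: [0.5533, -0.2504, 0.1527]
ee_rot: [1.0, 0.027, 0.0, 0.0]
ft_force: [-0.3, -0.8, -0.4]
grip_width: 0.0584
```

Request:
apply_moves:
  deltas:
    - [[-0.02, 0, -0.01, 0, 80], [-0.05, 0, -0.02, 0, 80], [-0.08, 0, -0.02, 0, 80], [-0.1, 0, -0.02, 0, 80], [-0.12, 0, -0.02, 0, 80], [-0.13, 0, -0.02, 0, 80], [-0.13, 0, -0.02, 0, 80], [-0.13, 0, -0.02, 0, 80]]

```text
time: 13.8
ee_pos: [0.4242, -0.2577, 0.1716]
ee_rot: [1.0, 0.026, 0.001, 0.0]
ft_force: [-0.2, -0.4, -0.5]
grip_width: 0.0586
```

```bash
python3 - <<'E'
from h import *
go([.553,-.252,.016],3); lidpose([.605,-.25])
for c in ['top','scene']:
    im,d=read_camera(c);W=cloud(c,d)
    f=np.load(f'pics/{c}0.npz');W0=cloud(c,f['d'])
    x,y,z=np.moveaxis(W,-1,0);x0,y0,z0=np.moveaxis(W0,-1,0)
    k=lambda x,y,z:(z>.064)&(z<.09)&(np.hypot(x-.6,y-.28)<.07)
    print('small knob',rect(W,k(x,y,z)),'before',rect(W0,k(x0,y0,z0)))
    m=(z>.002)&(z<.009)&(np.hypot(x-.611,y+.249)<.125);p=W[m];
    e=cv2.fitEllipse(cv2.convexHull((p[:,:2]*1000).astype(np.float32)));print('mat',np.round(e[0],1),np.round(e[1],1))
E
```

```text
t 13.8 pos [ 0.4242 -0.2577  0.1716] yaw 3.01 F [-0.2 -0.4 -0.5] w 0.0586
delta tool [0.1287 0.001  0.1557] turn 0.01
top s 0.79 n 2018 slope x,y [-0.008 -0.001] z@med 0.0114 med [ 0.6204 -0.2455  0.0114] rect [ 612.2 -247.3] [160.8  75. ] 2.7
scene s 0.58 n 593 slope x,y [-0.01  -0.002] z@med 0.0116 med [ 0.6289 -0.2412  0.0117] rect [ 612.  -245.9] [159.   77.7] 2.5
small knob (array([618.9, 292.2]), array([92.7, 20.5]), 29.2, array([0.5865, 0.2735, 0.0749]), np.int64(104)) before (array([587. , 274.2]), array([18.1, 18. ]), 11.3, array([0.5864, 0.2732, 0.0756]), np.int64(104))
mat [ 611.2 -248.9] [247.2 248.1]
small knob (array([587.4, 276.4]), array([18.9, 18.3]), 12.8, array([0.5903, 0.2789, 0.0753]), np.int64(100)) before (array([586.7, 276. ]), array([19.3, 18.5]), 9.4, array([0.5894, 0.2793, 0.0749]), np.int64(100))
mat [ 611.7 -247.4] [241.5 244.1]
```

View pics/last_top.png

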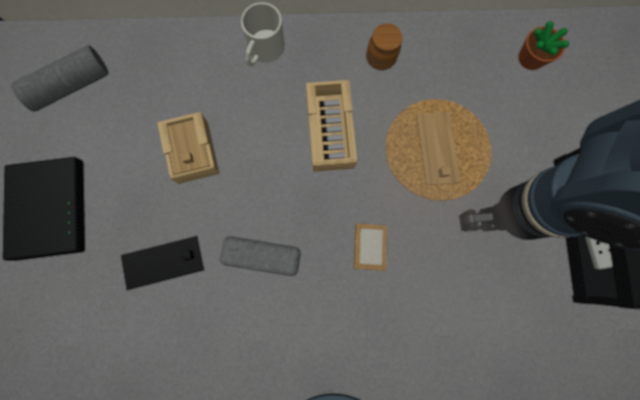

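```bash
python3 - <<'E'
from h import *
im,d=read_camera('top');W=cloud('top',d)
for u,v in [(480,218),(510,210),(545,210),(600,170),(630,200)]: print((u,v),W[v,u].round(3))
s=read_state();print(np.round(s['joint_vel'],3),s['time']);finish_job()
E
```

```text
(480, 218) [ 0.421 -0.205  0.281]
(510, 210) [ 0.423 -0.219  0.338]
(545, 210) [ 0.411 -0.22   0.41 ]
(600, 170) [ 0.431 -0.218  0.501]
(630, 200) [ 0.399 -0.214  0.532]
[-0.003 -0.004 -0.004 -0.001 -0.    -0.   ] 14.15
the job is handed in; nothing more can be done
```

The long box is open and its lid lies released, flat and knob up on the cork mat. I handed the job in at about 14 s; the hand-in reports no verdict.

I gripped the lid by its knob, tilted the front over the lip (about 0.05 rad), slid it out about 77 mm, carried it over and lowered it slowly onto the mat.

The last checks:
- **Position:** the lid's centre is at about (0.612, -0.247) and the mat's at about (0.611, -0.249). They are 1–3 mm apart, depending on the camera.
- **Flatness:** the lid's tilt is about 0.01 rad, and its top is at z 11.5 mm, as expected for a lid lying on the mat.
- **Short box:** its knob is within 1 mm of where it was in the scene camera. In the top camera the rectangle fit disagreed (92.7 mm long instead of 18), probably because of stray points. The median position in that camera was unchanged, and the picture shows the box shut.
- **Robot:** the arm was still, with the wrist force under 1 N. The arm points I sampled were all 0.28 m or more above the table, and the gripper was at z 0.17, clear of everything.

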